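# Click a decade resistance box to 047 with a fingertip

### The arm

A 6-joint arm with a two-finger parallel gripper is mounted at the origin on the work surface. World frame = base frame: x ahead of the robot, y to its left, z up, the work surface at z = 0. Lengths are in m, angles in degrees, forces in N, time in s.
With the tool pointing down it reaches from about 0.35 to 0.775 m from the base axis. Payload 7.3 kg.
Tool frame: the origin (TCP) lies on the centre line of the jaws, within the pads' length; the fingertips stand r.tip_reach ahead of it and the grasp point (between the pads) lies 2 mm behind it (r.tip_reach is the distance from the TCP to the fingertips, in m); x points along the fingers, y is the direction in which the jaws open and shut, and the axes are right-handed (so a half turn about x gives the same grasp; the last joint's range is limited). The gripper opens to 92 mm and grips with 3 to 60 N. Pads are 19 mm wide; open, the fingers measure 130 mm over their backs; the gripper's body (75 mm by 190 mm) begins 47 mm behind the grasp point.
Start: joints at [62.853, 19.595, 87.324, -0, 73.075, -8.365], TCP at [0.169, 0.497, 0.244] pointing down, gripper open.
Joint ranges: [-145.02, 145.02], [-44.19, 115.74], [2.07, 154.8], [-57.11, 237.11], [16.16, 152.29], [-177.93, 177.93]. Speed limits (degrees/s): [147.25, 147.25, 180, 180, 180, 180].

### API

Orientations are given as [roll, pitch, yaw] about the fixed x, y, z axes, in that order (R = Rz(yaw) Ry(pitch) Rx(roll)).
In Python, from workcell import r gives the robot as it stands.
- The arm moves only by the tool step_arm, never from a script. Its argument "motion" is a list of rows, each a list of 6 numbers: the shift along the tool's x, y, z in cm, then the turn, a rotation vector about the tool's x, y, z in rad. In form: [[dx, dy, dz, rx, ry, rz], ...]. A call has 1 to 12 rows; each row shifts and turns the commanded pose from where the row before left it, along the tool's axes as they then stand; what a row does not reach is not made up. A row lasts 1/8 s, in which the tool goes at most 62.5 mm and 10.7 degrees, less where a joint would pass 70% of its speed; a pose out of reach is approached as far as the arm can. A call is refused whole if a number of a shift passes 6.25 or a number of a turn 0.188, either way. A call with a gripper value outside its range is refused whole. "jaw" is the opening, from 0 (shut) to 1 (fully open), set as the call begins (left out, the last holds). The fingers move at their own pace and stop on an object; "force" is the grip in N (left out, the last holds). Time passes only in rows, so rows that do not move let the fingers close. It gives the time, the measured TCP pose, the force and the opening at its end, in the units of the state.
- r.sense(): the state, without advancing time (a new reading comes with each control period).
- r.capture(name): name is "scene" or "top" or "wrist"; returns the picture (384x512x3 uint8, red, green, blue); there is no depth.
- r.camera_info(name): a dict with "mtx" (3x3 intrinsics, pixels), "extrinsics" (4x4, takes a point from camera to world coordinates); the wrist camera has in their place "mount" (4x4, takes a point from camera to tool coordinates, whose origin is the TCP and whose axes are the tool frame's). Camera axes: x right, y up, looking along -z (the intrinsics and any distortion apply to the point x, -y, -z); pixel columns grow to the right and rows downward; lengths in m; the calibration is good to about 2 mm. A picture is of the moment at which its call begins: read the wrist's pose just before it. camera_info takes no time and is no camera call.
- r.close_job(): hands the job in, once; it reports no verdict.
The state is a dict: "t": time; "joint_pos": joint angles; "qvel": joint speeds; "joint_torque": joint torques, N m; "tool_pos": TCP position; "tool_rot": TCP orientation; "force": force on the tool from outside, world axes, zero at the start; "ft_torque": the same for the moment, N m; "grip_width": finger opening in m.
Only numpy, scipy, OpenCV 4.12 (cv2) and the standard library are available. Lean on these libraries where they do the work, as an engineer would, in place of code of your own. Each camera call takes 0.05 s, during which the arm holds its last target.

### The job

Dial the decade resistance box to 047: with a fingertip, click the middle (tens) wheel round to 4, yellow, and the right-hand (units) wheel round to 7, violet, so that each colour rests squarely on top between the white index marks, and leave the left-hand (hundreds) wheel at 0, black. Use a light touch: do not lean hard on the box, lift it or shove it along the bench, and leave the parts lying around it where they are.

Things in the scene. Friction and masses are not known exactly. Their poses are not given: they have to be found in the camera images.
- decade_box: decade resistance box, loose on rubber feet, 2.2 to 3.1 kg: blue-grey case 150 (x) x 210 (y) mm, aluminium top panel at z = 76 mm, colour chips 0 to 9 printed along its front edge, three binding posts 21 mm tall at x = +58 mm. Origin at the centre of the underside; x from front to rear, y left, z up; its front faces the robot within 0.45 rad. Wheels at y = +50 hundreds, 0 tens, -50 mm units
- tens_axle (a point): centre of the tens (middle) wheel, on its axle (along y): x = -12, y = 0, z = 62 mm in the box's frame, axes as the box's. Wheels alike: 18 mm wide, knurled rim of 31 mm radius whose top stands 31 mm above the axle and 17 mm above the panel; bezel cheeks beside it end 19 mm above the axle. Rim colours: 0 black, 1 brown, 2 red, 3 orange, 4 yellow, 5 green, 6 blue, 7 violet, 8 grey, 9 white
- units_axle (a point): centre of the units (right) wheel, on its axle: x = -12, y = -50, z = 62 mm in the box's frame, axes as the box's. The setting is the coloured field on top of the wheel, level with the white index marks on the black bezel beside it. The next higher setting is the field in front of it (box's -x), the next lower lies behind. A click is 19.5 mm along the rim
- hundreds_axle (a point): centre of the hundreds (left) wheel, on its axle: x = -12, y = +50, z = 62 mm in the box's frame, axes as the box's. A sprung indent holds each wheel at its setting: about 1.5 N along the rim starts it (a fingertip set on top with some 5 to 10 N carries the rim along by friction); past half a click, 10 mm of stroke, the wheel snaps by itself to the next setting and stops there once let go
- tens (a joint): angle of the tens wheel in rad: setting times 0.6283 (36 degrees a click), 0 at setting 0, 5.655 at setting 9, end stops just beyond both. It grows when the top of the wheel is pushed from the box's front toward its rear (box's +x). It starts at 6 to 9.
- units (a joint): angle of the units wheel in rad: setting times 0.6283 (36 degrees a click), 0 at setting 0, 5.655 at setting 9, end stops just beyond both. It grows when the top of the wheel is pushed from the box's front toward its rear (box's +x). It starts at 2 to 5.
- hundreds (a joint): angle of the hundreds wheel in rad: setting times 0.6283 (36 degrees a click), 0 at setting 0, 5.655 at setting 9, end stops just beyond both. It grows when the top of the wheel is pushed from the box's front toward its rear (box's +x). It starts at 0.
- can_capacitor: blue can capacitor with a gold band, upright, 64 mm diameter, 112 mm tall (119 with its two brass studs), beside the box; origin at the centre of its underside
- small_capacitor: small blue can capacitor with a gold band, upright, 38 mm diameter, 62 mm tall (69 with its studs); origin at the centre of its underside
- transformer: small transformer with two olive end covers, 66 x 70 x 58 mm tall; origin at the centre of its underside
- control_knob: black round control knob lying on its skirt, 52 mm diameter, 22 mm tall; origin at the centre of its underside
- screwdriver: screwdriver with a yellow handle lying in front of the box, 190 mm long along its x axis; origin below its middle, on the bench
- panel_meter: round black panel meter lying face up behind the box, 82 mm diameter, 33 mm tall; origin at the centre of its underside
- solder_spool: spool of solder standing on its flange behind the box, 60 mm diameter, 34 mm tall; origin at the centre of its underside

How it is judged (in metres and radians):
At the end, for the whole second after the job is handed in: the tens wheel rests at setting 4 and the units wheel at setting 7 (each within 0.12 rad), the hundreds wheel still at 0 (within 0.12 rad), and the box stands flat on the bench within 20 mm of where it was (value of joint hundreds between -0.12 and 0.12 rad and value of joint tens between 2.393 and 2.633 rad and value of joint units between 4.278 and 4.518 rad and velocity of joint tens between -0.3 and 0.3 rad/s and velocity of joint units between -0.3 and 0.3 rad/s and distance of decade_box from where it was at the start of the episode below 0.02 m and angle between decade_box's own z axis and vertical below 0.03 rad); the robot touches nothing.
It fails at once if the hundreds wheel is turned away from 0 (value of joint hundreds above 0.35 rad).
It fails at once if the box or one of its wheels is pressed or pinched with more than 60 N (contact force between the fingers and decade_box above 60 N).
It fails at once if the box is lifted, tipped or shoved more than 20 mm (distance of decade_box from where it was at the start of the episode above 0.02 m or height (world z) of decade_box above 0.008 m or angle between decade_box's own z axis and vertical above 0.06 rad).
It fails at once if one of the parts round the box is moved more than 20 mm or picked up (distance of any of can_capacitor, small_capacitor, transformer, control_knob, screwdriver, panel_meter, solder_spool from where it was at the start of the episode above 0.02 m).
It also fails if it takes over 64 s, if anything falls off the work surface, if the arm or the gripper's body presses on something with over 40 N, if the wrist force passes 120 N, or if a joint passes its speed limit or range.

## Working session

There is one attempt and no reset: what is moved stays moved. The work goes in short steps, Python scripts to look and compute and a tool call to move; the robot and the scene stay as the last step left them, time stands still between calls to the robot, and variables do not carry over. Pictures are saved under pics/ and viewed, and the job is handed in when it is done.

Besides the shell and the picture viewer there is one more tool, called by a JSON object that holds its "fn" and its "kwargs", one argument or row to a line. step_arm: Moves the arm, as the interface text tells. Its arguments: {"type":"object","properties":{"motion":{"type":"array"},"jaw":{"type":"number"},"force":{"type":"number"}},"required":["motion"]}

```bash
mkdir -p pics; ls; python3 - <<'E'
from workcell import r
import cv2
print(r.sense(), r.tip_reach)
for n in("scene","top"):
    cv2.imwrite(f"pics/{n}0.png",r.capture(n)[:,:,::-1]); i=r.camera_info(n); print(n,i)
print(r.camera_info("wrist"))
E
```

```text
pics
{'t': 0.0, 'joint_pos': array([ 6.28536862e+01,  1.96363186e+01,  8.73778253e+01, -3.74682995e-04,
        7.30742908e+01, -8.36641497e+00]), 'qvel': array([-0.01065024,  0.11238943,  0.0361002 ,  0.02108048,  0.05727179,
        0.06288967]), 'joint_torque': array([ 1.80094712e-04, -4.31237340e+01, -2.44222873e+01,  7.15648220e-02,
        5.59092604e-02, -1.45700860e-04]), 'tool_pos': array([0.16882914, 0.49670715, 0.24304239]), 'tool_rot': array([ -98.13428818,   89.91156458, -116.91407767]), 'force': array([-0.03393246, -0.25278696, -0.32846609]), 'ft_torque': array([-0.04244337,  0.00329204, -0.01079692]), 'grip_width': 0.09208113516755502} 0.017
scene {'mtx': array([[390.63436274,   0.        , 254.94665596],
       [  0.        , 390.63436274, 191.41110744],
       [  0.        ,   0.        ,   1.        ]]), 'extrinsics': array([[-0.31412396, -0.81358256,  0.48929496,  0.96793477],
       [ 0.94937282, -0.27145253,  0.15812895,  0.15267661],
       [ 0.0041694 ,  0.51419543,  0.85766291,  0.73879282],
       [ 0.        ,  0.        ,  0.        ,  1.        ]])}
top {'
[... 234 characters left out ...]
,
       [-0.99944002, -0.00407055, -0.03321246,  0.01732616],
       [-0.03335616,  0.04270198,  0.99853087,  0.92110506],
       [ 0.        ,  0.        ,  0.        ,  1.        ]])}
{'mtx': array([[280.60637571,   0.        , 256.44385821],
       [  0.        , 280.60637571, 187.65164753],
       [  0.        ,   0.        ,   1.        ]]), 'mount': array([[-7.34373966e-05,  2.87598988e-01, -9.57750916e-01,
        -1.40744964e-01],
       [ 9.99999370e-01,  1.09425244e-03,  2.51911577e-04,
        -1.67402934e-04],
       [ 1.12047079e-03, -9.57750294e-01, -2.87598887e-01,
        -7.76230001e-02],
       [ 0.00000000e+00,  0.00000000e+00,  0.00000000e+00,
         1.00000000e+00]])}
```

View pics/scene0.png

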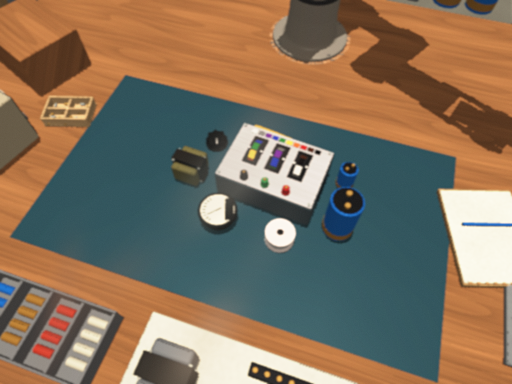

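View pics/top0.png

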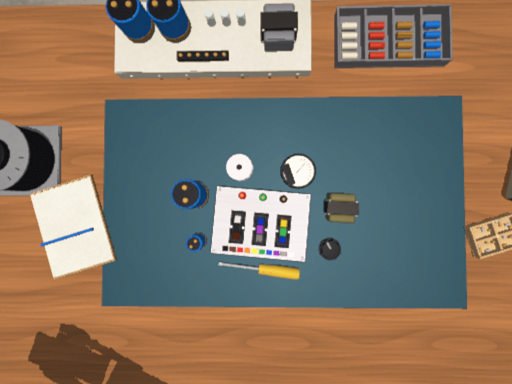

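```bash
python3 - <<'E'
import cv2
a=cv2.imread("pics/top0.png")[90:310,160:380]
cv2.imwrite("pics/topz.png",cv2.resize(a,None,fx=2.7,fy=2.7,interpolation=cv2.INTER_CUBIC))
E
```

```text
(no output)
```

View pics/topz.png

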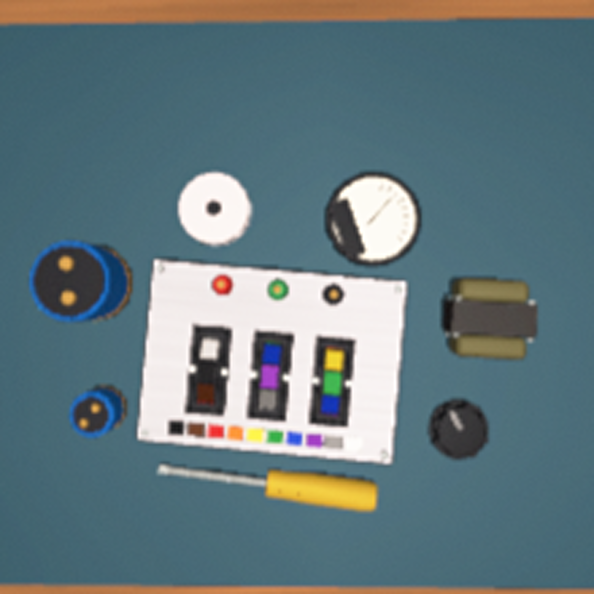

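The zoom shows tens at violet (7) and units at green (5), with the hundreds on black (0). So tens needs 3 clicks toward the front and units 2 clicks toward the rear. Panel corners in the zoom are about (155,261), (405,283), (391,463) and (137,440).

```bash
cat > h.py <<'E'
from workcell import r
import numpy as np, cv2
from scipy.spatial.transform import Rotation as R
def ray(n,uv,z):
    i=r.camera_info(n);M=i["mtx"];E=i["extrinsics"]
    d=E[:3,:3]@np.array([(uv[0]-M[0,2])/M[0,0],-(uv[1]-M[1,2])/M[1,1],-1]);o=E[:3,3]
    return o+d*(z-o[2])/d[2]
def proj(n,p):
    i=r.camera_info(n);M=i["mtx"];E=i["extrinsics"]
    c=E[:3,:3].T@(np.array(p)-E[:3,3]); return np.array([M[0,2]+M[0,0]*c[0]/-c[2],M[1,2]-M[1,1]*c[1]/-c[2]])
def Rt(s): return R.from_euler('xyz',s["tool_rot"],degrees=True)
E
python3 - <<'E'
from h import *
f=lambda X,Y:((X+.5)/2.7-.5+160,(Y+.5)/2.7-.5+90)
C=[ray("top",f(*p),.076) for p in[(155,261),(405,283),(391,463),(137,440)]]
C=np.array(C);print(C.round(4)); print([np.linalg.norm(C[i]-C[i-1]).round(4) for i in range(4)])
c=C.mean(0);print("centre",c)
ux=(C[0]+C[1]-C[2]-C[3]);uy=(C[0]+C[3]-C[1]-C[2])
a=np.arctan2(ux[1],ux[0]);b=np.arctan2(-uy[0],uy[1]);print(np.degrees([a,b]))
yaw=(a+b)/2
# wheel top centres check
for n,p in dict(h=(207,371),t=(270,377),u=(333,382)).items():
    w=ray("top",f(*p),.093);d=w-c;print(n,w,(np.cos(yaw)*d[0]+np.sin(yaw)*d[1]),(-np.sin(yaw)*d[0]+np.cos(yaw)*d[1]))
s=r.sense();print(Rt(s).as_matrix().round(3))
cv2.imwrite("pics/w0.png",r.capture("wrist")[:,:,::-1])
E
```

```text
[[ 0.592   0.1417  0.076 ]
 [ 0.5733 -0.0616  0.076 ]
 [ 0.4286 -0.0492  0.076 ]
 [ 0.4467  0.1561  0.076 ]]
[np.float64(0.146), np.float64(0.2042), np.float64(0.1452), np.float64(0.2061)]
centre [0.51013647 0.04675311 0.076     ]
[-5.26601645 -5.12961948]
h [0.50348677 0.0974922  0.093     ] -0.01121903661433616 0.049928011715387424
t [0.49871552 0.04735386 0.093     ] -0.011428402241179976 -0.0004363989146678435
u [ 0.49475448 -0.00256242  0.093     ] -0.010851004297333149 -0.050506266862936806
[[-0.001  0.322  0.947]
 [-0.001  0.947 -0.322]
 [-1.    -0.001 -0.   ]]
```

View pics/w0.png

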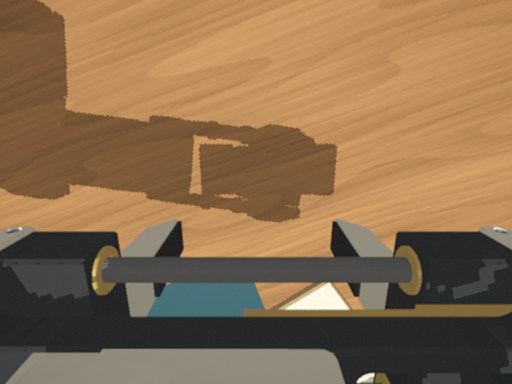

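{"fn": "step_arm", "kwargs": {
  "motion": [
    [0, -2.65, 3.87, 0, 0, 0],
    [0, -2.65, 3.87, 0, 0, 0],
    [0, -2.65, 3.87, 0, 0, 0],
    [0, -2.65, 3.87, 0, 0, 0],
    [0, -2.65, 3.87, 0, 0, 0],
    [0, -2.65, 3.87, 0, 0, 0],
    [0, -2.65, 3.87, 0, 0, 0],
    [0, -2.65, 3.87, 0, 0, 0],
    [0, -2.65, 3.87, 0, 0, 0],
    [0, -2.65, 3.87, 0, 0, 0],
    [0, -2.65, 3.87, 0, 0, 0],
    [0, -2.6, 3.85, 0, 0, 0]
  ],
  "jaw": 0,
  "force": 10
}}

```text
t: 1.65
tool_pos: [0.5069, 0.0456, 0.2435]
tool_rot: [159.2, 90.0, 140.4]
force: [0.8, -0.3, 0.5]
grip_width: 0.001
```

{"fn": "step_arm", "kwargs": {
  "motion": [
    [0, 0, 0, 0.166, 0, 0],
    [0, 0, 0, 0.167, 0, 0],
    [0, 0, 0, 0.167, 0, 0],
    [0, 0, 0, 0.167, 0, 0],
    [0, 0, 0, 0.167, 0, 0],
    [0, 0, 0, 0.167, 0, 0],
    [0, 0, 0, 0.166, 0, 0],
    [0, 0, 0, 0.166, 0, 0],
    [0, 0, 0, 0, 0, 0],
    [0, 0, 0, 0, 0, 0]
  ]
}}

```text
t: 2.9
tool_pos: [0.5062, 0.047, 0.2436]
tool_rot: [-100.5, 90.0, 164.6]
force: [-0.3, 0.0, 0.3]
grip_width: 0.0004
```

```bash
python3 - <<'E'
from h import *
s=r.sense();print(s);print(Rt(s).as_matrix().round(3))
cv2.imwrite("pics/w1.png",r.capture("wrist")[:,:,::-1])
cv2.imwrite("pics/s1.png",cv2.resize(r.capture("scene")[60:270,150:430,::-1],None,fx=2.5,fy=2.5))
E
```

```text
{'t': 2.9, 'joint_pos': array([-3.33788064e+00,  1.78715169e+01,  8.98804918e+01,  4.40900724e-03,
        7.22675816e+01,  1.63316999e+00]), 'qvel': array([-0.05590993, -0.14261787, -0.05418933,  0.04279378, -0.09589315,
        0.64786824]), 'joint_torque': array([-4.69799124e-04, -4.13652670e+01, -2.42908752e+01,  7.88756367e-02,
        3.64415150e-02,  2.11480568e-02]), 'tool_pos': array([0.50618612, 0.04702964, 0.24356832]), 'tool_rot': array([-100.46477867,   89.97996468,  164.56282712]), 'force': array([-0.29949834,  0.0240005 ,  0.29821502]), 'ft_torque': array([-0.11195342,  0.09132551,  0.01569974]), 'grip_width': 0.000413087303796713}
[[-0.     0.996 -0.087]
 [ 0.    -0.087 -0.996]
 [-1.    -0.    -0.   ]]
```

View pics/w1.png

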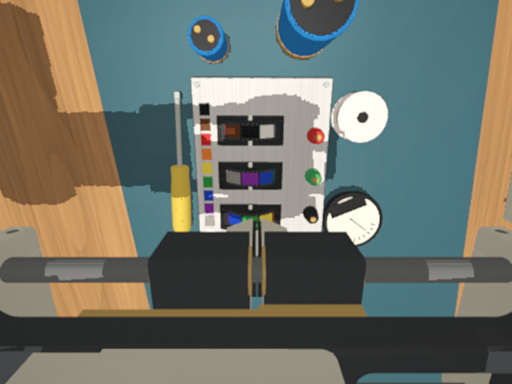

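View pics/s1.png

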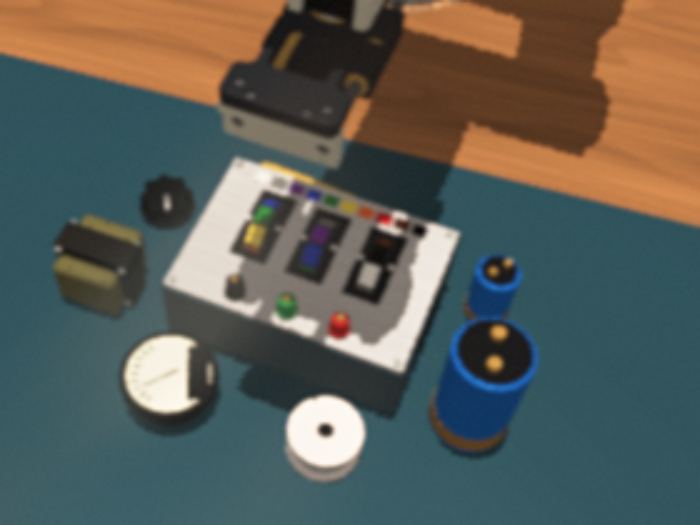

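{"fn": "step_arm", "kwargs": {
  "motion": [
    [2.0, 0, 0, 0, 0, 0],
    [2.5, 0, 0, 0, 0, 0],
    [2.5, 0, 0, 0, 0, 0],
    [2.5, 0, 0, 0, 0, 0],
    [1.5, 0, 0, 0, 0, 0],
    [1.0, 0, 0, 0, 0, 0],
    [0.5, 0, 0, 0, 0, 0],
    [0, 0, 0, 0, 0, 0],
    [0, 0, 0, 0, 0, 0]
  ]
}}

```text
t: 4.12
tool_pos: [0.5067, 0.047, 0.1193]
tool_rot: [97.2, 89.9, 2.0]
force: [-0.4, 0.3, 0.0]
grip_width: 0.0004
```

```bash
python3 - <<'E'
from h import *
s=r.sense();print(s["tool_pos"],s["force"])
cv2.imwrite("pics/w2.png",r.capture("wrist")[:,:,::-1])
E
```

```text
[0.50667558 0.04703995 0.11929827] [-0.38819161  0.32209644  0.02593964]
```

View pics/w2.png

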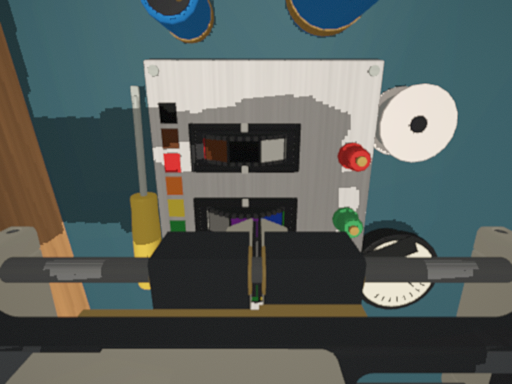

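{"fn": "step_arm", "kwargs": {
  "motion": [
    [0.3, 0, 0, 0, 0, 0],
    [0.3, 0, 0, 0, 0, 0],
    [0.1, 0, 0, 0, 0, 0],
    [0.1, 0, 0, 0, 0, 0],
    [0.05, 0, 0, 0, 0, 0],
    [0, 0, 0, 0, 0, 0]
  ]
}}

```text
t: 4.92
tool_pos: [0.5063, 0.047, 0.1102]
tool_rot: [144.3, 90.0, 49.1]
force: [-0.2, -0.4, 0.2]
grip_width: 0.0003
```

{"fn": "step_arm", "kwargs": {
  "motion": [
    [0.05, 0, 0, 0, 0, 0],
    [0.05, 0, 0, 0, 0, 0],
    [0, 0, 0, 0, 0, 0]
  ]
}}

```text
t: 5.3
tool_pos: [0.5067, 0.047, 0.1097]
tool_rot: [95.1, 89.9, -0.1]
force: [-0.7, -0.5, 5.6]
grip_width: 0.0004
```

{"fn": "step_arm", "kwargs": {
  "motion": [
    [0.03, 0, 0, 0, 0, 0],
    [0, -0.2, 0, 0, 0, 0],
    [0, -0.2, 0, 0, 0, 0],
    [0, -0.2, 0, 0, 0, 0]
  ]
}}

```text
t: 5.8
tool_pos: [0.5018, 0.0475, 0.1101]
tool_rot: [92.9, 89.8, -2.3]
force: [1.3, -0.1, 8.8]
grip_width: 0.0006
```

{"fn": "step_arm", "kwargs": {
  "motion": [
    [0, -0.2, 0, 0, 0, 0],
    [0, -0.2, 0, 0, 0, 0],
    [0, -0.2, 0, 0, 0, 0],
    [0, -0.2, 0, 0, 0, 0],
    [0, -0.2, 0, 0, 0, 0],
    [0, 0, 0, 0, 0, 0]
  ]
}}

```text
t: 6.55
tool_pos: [0.4902, 0.0485, 0.1094]
tool_rot: [124.6, 90.0, 29.4]
force: [-2.3, 0.2, 7.4]
grip_width: 0.0003
```

{"fn": "step_arm", "kwargs": {
  "motion": [
    [-0.5, 0, 0, 0, 0, 0],
    [-1, 0, 0, 0, 0, 0],
    [0, 0, 0, 0, 0, 0],
    [0, 0, 0, 0, 0, 0]
  ]
}}

```text
t: 7.05
tool_pos: [0.4903, 0.0484, 0.1239]
tool_rot: [163.0, 90.0, 67.8]
force: [0.1, -0.2, -0.2]
grip_width: 0.0006
```

```bash
python3 - <<'E'
from h import *
s=r.sense();print(s["tool_pos"],s["force"])
cv2.imwrite("pics/w3.png",r.capture("wrist")[:,:,::-1])
cv2.imwrite("pics/s3.png",cv2.resize(r.capture("scene")[110:230,200:360,::-1],None,fx=4,fy=4))
cv2.imwrite("pics/t3.png",cv2.resize(r.capture("top")[170:280,190:330,::-1],None,fx=4,fy=4))
E
```

```text
[0.49030004 0.04844669 0.12391162] [ 0.07073099 -0.22310239 -0.22368651]
```

View pics/w3.png

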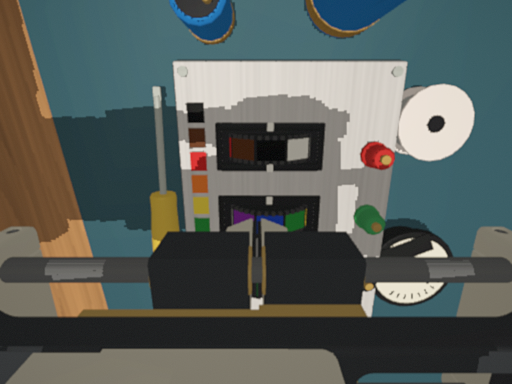

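View pics/s3.png

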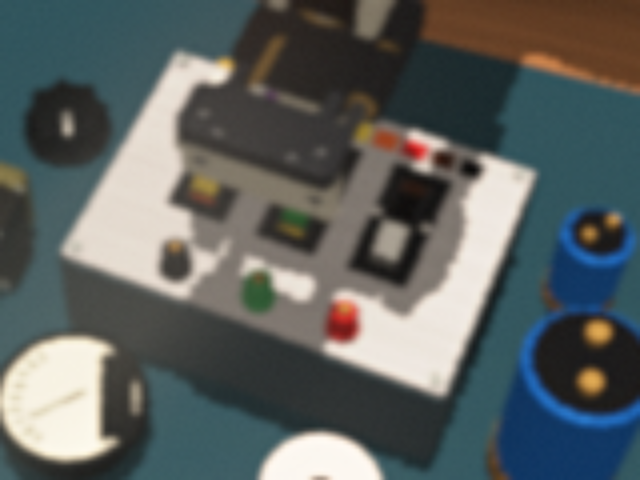

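View pics/t3.png

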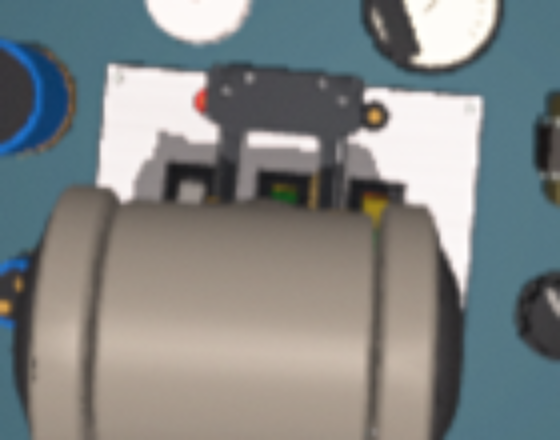

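The wrist view shows blue at the top (about 270,216), violet in front and green behind, so tens is now at 6: one clean click. I'll repeat the same stroke.

{"fn": "step_arm", "kwargs": {
  "motion": [
    [0, 0.8, 0, 0, 0, 0],
    [0, 0.8, 0, 0, 0, 0],
    [0.6, 0, 0, 0, 0, 0],
    [0.6, 0, 0, 0, 0, 0],
    [0.1, 0, 0, 0, 0, 0],
    [0.1, 0, 0, 0, 0, 0],
    [0.05, 0, 0, 0, 0, 0],
    [0.05, 0, 0, 0, 0, 0],
    [0, 0, 0, 0, 0, 0]
  ]
}}

```text
t: 8.32
tool_pos: [0.507, 0.047, 0.1097]
tool_rot: [93.8, 89.9, -1.4]
force: [0.7, 0.3, 4.6]
grip_width: 0.0006
```

{"fn": "step_arm", "kwargs": {
  "motion": [
    [0, -0.2, 0, 0, 0, 0],
    [0, -0.2, 0, 0, 0, 0],
    [0, -0.2, 0, 0, 0, 0],
    [0, -0.2, 0, 0, 0, 0],
    [0, -0.2, 0, 0, 0, 0],
    [0, -0.2, 0, 0, 0, 0],
    [0, -0.2, 0, 0, 0, 0],
    [0, -0.2, 0, 0, 0, 0],
    [0, 0, 0, 0, 0, 0]
  ]
}}

```text
t: 9.45
tool_pos: [0.4903, 0.0485, 0.1095]
tool_rot: [99.1, 90.0, 3.9]
force: [-1.6, 0.4, 6.8]
grip_width: 0.0005
```

{"fn": "step_arm", "kwargs": {
  "motion": [
    [-0.5, 0, 0, 0, 0, 0],
    [-1, 0, 0, 0, 0, 0],
    [0, 0, 0, 0, 0, 0],
    [0, 0, 0, 0, 0, 0]
  ]
}}

```text
t: 9.95
tool_pos: [0.4903, 0.0485, 0.1239]
tool_rot: [111.7, 90.0, 16.6]
force: [-0.4, -0.2, 0.3]
grip_width: 0.0003
```

```bash
python3 - <<'E'
from h import *
s=r.sense();print(s["tool_pos"],s["force"])
cv2.imwrite("pics/w4.png",r.capture("wrist")[:,:,::-1])
E
```

```text
[0.49034099 0.04846508 0.12393727] [-0.38739342 -0.16356656  0.32441667]
```

View pics/w4.png

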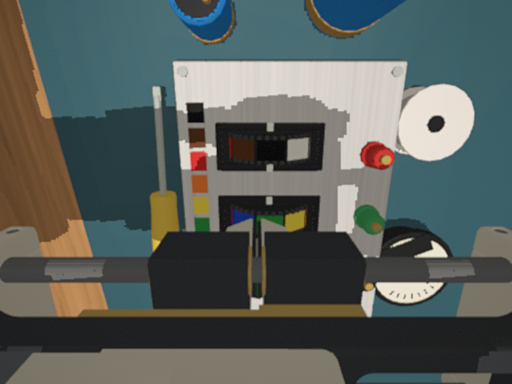

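Now green is on top (270,216) with blue in front and yellow behind, so tens is at 5. One more click.

{"fn": "step_arm", "kwargs": {
  "motion": [
    [0, 0.8, 0, 0, 0, 0],
    [0, 0.8, 0, 0, 0, 0],
    [0.6, 0, 0, 0, 0, 0],
    [0.6, 0, 0, 0, 0, 0],
    [0.1, 0, 0, 0, 0, 0],
    [0.1, 0, 0, 0, 0, 0],
    [0.05, 0, 0, 0, 0, 0],
    [0.05, 0, 0, 0, 0, 0],
    [0, 0, 0, 0, 0, 0]
  ]
}}

```text
t: 11.12
tool_pos: [0.507, 0.047, 0.1097]
tool_rot: [93.5, 89.9, -1.7]
force: [-0.0, -0.4, 4.8]
grip_width: 0.0007
```

{"fn": "step_arm", "kwargs": {
  "motion": [
    [0, -0.2, 0, 0, 0, 0],
    [0, -0.2, 0, 0, 0, 0],
    [0, -0.2, 0, 0, 0, 0],
    [0, -0.2, 0, 0, 0, 0],
    [0, -0.2, 0, 0, 0, 0],
    [0, -0.2, 0, 0, 0, 0],
    [0, -0.2, 0, 0, 0, 0],
    [0, -0.2, 0, 0, 0, 0],
    [0, 0, 0, 0, 0, 0]
  ]
}}

```text
t: 12.25
tool_pos: [0.4903, 0.0485, 0.1095]
tool_rot: [96.2, 90.0, 1.0]
force: [-1.7, 0.1, 6.8]
grip_width: 0.0005
```

{"fn": "step_arm", "kwargs": {
  "motion": [
    [-0.5, 0, 0, 0, 0, 0],
    [-1, 0, 0, 0, 0, 0],
    [-1, 0, 0, 0, 0, 0],
    [0, 0, 0, 0, 0, 0],
    [0, 0, 0, 0, 0, 0]
  ]
}}

```text
t: 12.88
tool_pos: [0.4902, 0.0485, 0.1339]
tool_rot: [162.2, 90.0, 67.0]
force: [-0.4, 0.1, -0.3]
grip_width: 0.0005
```

```bash
python3 - <<'E'
from h import *
s=r.sense();print(s["tool_pos"],s["force"])
cv2.imwrite("pics/w5.png",r.capture("wrist")[:,:,::-1])
# units start: 8mm to front of units axle top
c=np.array([.51014,.04675]);y=np.radians(-5.2);M=np.array([[np.cos(y),-np.sin(y)],[np.sin(y),np.cos(y)]])
t=c+M@[-.012-.008,-.0500];print("target",t); d=np.array([*(t-s["tool_pos"][:2]),0]);print(Rt(s).as_matrix().T@d*100)
E
```

```text
[0.4902426  0.04848047 0.13391256] [-0.42546153  0.09297047 -0.27823831]
target [ 0.48569068 -0.00123157]
[-3.73039811e-04 -6.79427983e-03  4.99199596e+00]
```

View pics/w5.png

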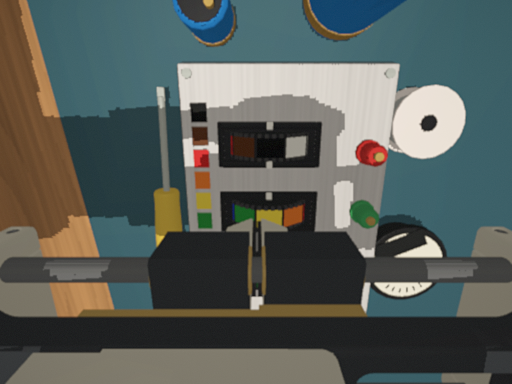

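Tens shows yellow on top (270,216). Next is the units wheel, stroking toward the rear.

{"fn": "step_arm", "kwargs": {
  "motion": [
    [0, 0, 1.5, 0, 0, 0],
    [0, 0, 2.0, 0, 0, 0],
    [0, 0, 1.5, 0, 0, 0],
    [0, 0, 0, 0, 0, 0],
    [1.0, 0, 0, 0, 0, 0],
    [0.8, 0, 0, 0, 0, 0],
    [0.4, 0, 0, 0, 0, 0],
    [0.1, 0, 0, 0, 0, 0],
    [0.1, 0, 0, 0, 0, 0],
    [0.03, 0, 0, 0, 0, 0],
    [0, 0, 0, 0, 0, 0]
  ]
}}

```text
t: 14.3
tool_pos: [0.486, -0.0013, 0.1098]
tool_rot: [107.7, 90.0, 12.5]
force: [-0.3, 0.5, 0.4]
grip_width: 0.0008
```

{"fn": "step_arm", "kwargs": {
  "motion": [
    [0.05, 0, 0, 0, 0, 0],
    [0.02, 0, 0, 0, 0, 0],
    [0, 0, 0, 0, 0, 0]
  ]
}}

```text
t: 14.68
tool_pos: [0.486, -0.0013, 0.1095]
tool_rot: [96.4, 90.0, 1.2]
force: [-0.8, 0.6, 6.1]
grip_width: 0.0004
```

{"fn": "step_arm", "kwargs": {
  "motion": [
    [0, 0.2, 0, 0, 0, 0],
    [0, 0.2, 0, 0, 0, 0],
    [0, 0.2, 0, 0, 0, 0]
  ]
}}

```text
t: 15.05
tool_pos: [0.4928, -0.0019, 0.1101]
tool_rot: [91.9, 89.8, -3.2]
force: [-1.0, 1.8, 8.5]
grip_width: 0.0004
```

{"fn": "step_arm", "kwargs": {
  "motion": [
    [0, 0.2, 0, 0, 0, 0],
    [0, 0.2, 0, 0, 0, 0],
    [0, 0.2, 0, 0, 0, 0],
    [0, 0.2, 0, 0, 0, 0],
    [0, 0.2, 0, 0, 0, 0],
    [0, 0, 0, 0, 0, 0],
    [-0.5, 0, 0, 0, 0, 0],
    [-1, 0, 0, 0, 0, 0],
    [0, 0, 0, 0, 0, 0],
    [0, 0, 0, 0, 0, 0]
  ]
}}

```text
t: 16.3
tool_pos: [0.5016, -0.0028, 0.1239]
tool_rot: [-110.2, 90.0, 154.7]
force: [-1.0, -0.1, -0.0]
grip_width: 0.0004
```

```bash
python3 - <<'E'
from h import *
s=r.sense();print(s["tool_pos"],s["force"])
cv2.imwrite("pics/w6.png",r.capture("wrist")[:,:,::-1])
cv2.imwrite("pics/s6.png",cv2.resize(r.capture("scene")[110:230,200:360,::-1],None,fx=4,fy=4))
E
```

```text
[ 0.50160297 -0.00277706  0.12386878] [-1.01749287 -0.12733206 -0.00163771]
```

View pics/w6.png

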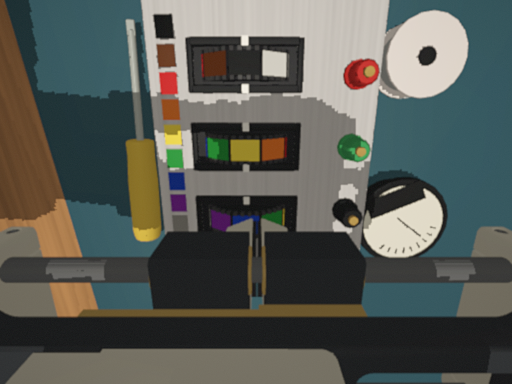

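View pics/s6.png

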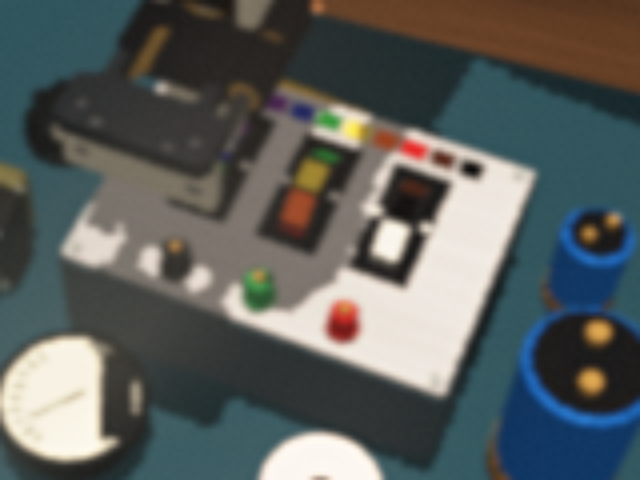

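Units is at 6 (blue at about 246,218, with violet in front), and tens rests squarely at yellow. One more units click.

{"fn": "step_arm", "kwargs": {
  "motion": [
    [0, -0.8, 0, 0, 0, 0],
    [0, -0.8, 0, 0, 0, 0],
    [0.6, 0, 0, 0, 0, 0],
    [0.6, 0, 0, 0, 0, 0],
    [0.1, 0, 0, 0, 0, 0],
    [0.1, 0, 0, 0, 0, 0],
    [0.05, 0, 0, 0, 0, 0],
    [0.05, 0, 0, 0, 0, 0],
    [0, 0, 0, 0, 0, 0]
  ]
}}

```text
t: 17.52
tool_pos: [0.4861, -0.0014, 0.1095]
tool_rot: [89.3, 89.9, -5.8]
force: [-2.4, -0.5, 6.3]
grip_width: 0.0004
```

{"fn": "step_arm", "kwargs": {
  "motion": [
    [0, 0.2, 0, 0, 0, 0],
    [0, 0.2, 0, 0, 0, 0],
    [0, 0.2, 0, 0, 0, 0],
    [0, 0.2, 0, 0, 0, 0],
    [0, 0.2, 0, 0, 0, 0],
    [0, 0.2, 0, 0, 0, 0],
    [0, 0.2, 0, 0, 0, 0],
    [0, 0.2, 0, 0, 0, 0],
    [0, 0, 0, 0, 0, 0],
    [-0.5, 0, 0, 0, 0, 0],
    [-1, 0, 0, 0, 0, 0]
  ]
}}

```text
t: 18.9
tool_pos: [0.5009, -0.0027, 0.1237]
tool_rot: [-94.9, 89.9, 170.0]
force: [-0.8, -0.6, -0.4]
grip_width: 0.0004
```

{"fn": "step_arm", "kwargs": {
  "motion": [
    [-2, 0, 0, 0, 0, 0],
    [-3, 0, 0, 0, 0, 0],
    [-3, 0, 0, 0, 0, 0],
    [-2, -2, 2, 0, 0, 0],
    [0, -4, 4, 0, 0, 0],
    [0, -4, 4, 0, 0, 0],
    [0, -4, 4, 0, 0, 0],
    [0, 0, 4, 0, 0, 0],
    [0, 0, 4, 0, 0, 0],
    [0, 0, 4, 0, 0, 0],
    [0, 0, 0, 0, 0, 0],
    [0, 0, 0, 0, 0, 0]
  ]
}}

```text
t: 20.4
tool_pos: [0.3387, -0.2484, 0.2238]
tool_rot: [-149.7, 89.9, 115.1]
force: [0.2, 0.7, -0.5]
grip_width: 0.0003
```

```bash
python3 - <<'E'
from h import *
s=r.sense();print(s["t"],s["tool_pos"],s["force"])
cv2.imwrite("pics/top7.png",r.capture("top")[:,:,::-1])
a=cv2.imread("pics/top7.png")[90:310,160:380]
cv2.imwrite("pics/topz7.png",cv2.resize(a,None,fx=2.7,fy=2.7,interpolation=cv2.INTER_CUBIC))
E
```

```text
20.4 [ 0.33865293 -0.24837391  0.22384583] [ 0.23978802  0.68858017 -0.49251296]
```

View pics/topz7.png

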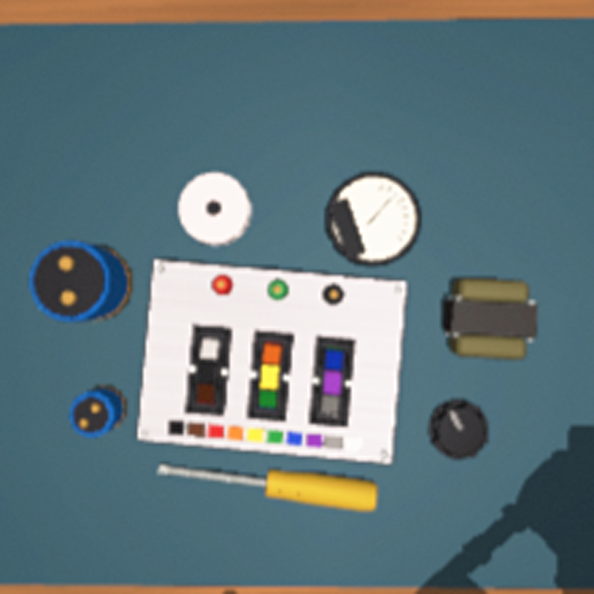

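The dial reads black, yellow, violet (0-4-7), each centred between its marks. The box and the parts sit at the same pixels as before.

```bash
python3 -c "
from workcell import r
print(r.close_job())"
```

```text
the job is handed in; nothing more can be done
None
```

The box is dialled to 047 and the job is handed in at about 20 s of the 64 s allowed. No verdict came back, so this rests on my own checks.

- **What I did:** With the jaws shut, I stroked the tens wheel three clicks toward the front (7 to 4) and the units wheel two clicks toward the rear (5 to 7). I looked after each click. The press readings I took were about 5 to 9 N.
- **Last check:** The final top picture shows black, yellow and violet centred between the index marks. The box corners and all the parts are at the same pixels as at the start. The arm is clear of everything and the force reads near zero. No check failed or disagreed.

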